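# Hold the magnifier over the painted sherd

### The arm

A 6-joint arm with a two-finger parallel gripper is mounted at the origin on the work surface. World frame = base frame: x ahead of the robot, y to its left, z up, the work surface at z = 0. Lengths are in m, angles in degrees, forces in N, time in s.
With the tool pointing down it reaches from about 0.325 to 0.775 m from the base axis. Payload 9.3 kg.
Tool frame: the origin (TCP) lies on the centre line of the jaws, within the pads' length; the fingertips stand 19 mm ahead of it and the grasp point (between the pads) is the TCP; z points along the fingers, y is the line along which they close (so a half turn about z gives the same grasp; the last joint's range is limited). The gripper opens to 85 mm and grips with 20 to 120 N. Pads are 22 mm wide; open, the fingers measure 114 mm over their backs; the gripper's body (76 mm by 85 mm) begins 54 mm behind the grasp point. The pads swing forward as they close: fully open they stand 13 mm farther back than shut.
Start: joints at [57.433, 14.817, 1.232, 76.415, 0, 81.257], TCP at [0.222, 0.503, 0.25] pointing down, gripper open.
Joint ranges: [-174.27, 174.27], [-52.1, 104.24], [-59.71, 78.15], [-110.17, 111.67], [-87.03, 83.33], [-180, 180]. Speed limits (degrees/s): [127.2, 127.2, 159.86, 180, 180, 180].

### API

Orientations are given as [roll, pitch, yaw] about the fixed x, y, z axes, in that order (R = Rz(yaw) Ry(pitch) Rx(roll)).
In Python, from bench import state, grab_frame, calibration, close_job gives the robot as it stands.
- The arm moves only by the tool move_arm, never from a script. Its arguments are lists of equal length, an entry for each row: "slide": the shift along the world's x, y, z in cm, a list of three; "dr": the turn, a rotation vector about the world's x, y, z in degrees, a list of three; "fingers": the gripper command: -1 is shut, 1 is fully open, values between are in proportion. A call has 1 to 12 rows; each row is the pose to reach, as a shift and turn from the pose commanded when the call began; what a row does not reach only later rows make up. A row lasts 1/8 s, in which the tool goes at most 62.5 mm and 10.7 degrees, less where a joint would pass 70% of its speed; a pose out of reach is approached as far as the arm can. A call with a gripper value outside its range is refused whole. The fingers move at their own pace and stop on an object; "newtons" is the grip in N (left out, the last holds). Time passes only in rows, so rows that repeat a pose let the fingers close. It gives the time, the measured TCP pose, the force, the opening and the grip force at its end, in the units of the state.
- state(): the state, without advancing time (a new reading comes with each control period).
- grab_frame(name): name is "side" or "top" or "wrist"; returns the picture (480x640x3 uint8, red, green, blue); there is no depth.
- calibration(name): a dict with "K" (3x3 intrinsics, pixels), "distortion" ([k1, k2, p1, p2, k3] as OpenCV has them; the pictures are not rectified), "position" and "attitude" of the camera in the world. Camera axes: x right, y down, z forward; pixel columns grow to the right and rows downward; lengths in m; the calibration is good to about 2 mm. A picture is of the moment at which its call begins: read the wrist's pose just before it. calibration takes no time and is no camera call; for the wrist camera it gives the pose at the moment of the call.
- close_job(): hands the job in; it is judged then, once.
The state is a dict: "time": time; "joint_pos": joint angles; "dq": joint speeds; "joint_torque": joint torques, N m; "position": TCP position; "tool_rot": TCP orientation; "contact_force": force on the tool from outside, world axes, zero at the start; "moment": the same for the moment, N m; "gripper_width": finger opening in m; "grasp_force": force on a finger pad.
Only numpy, scipy, OpenCV 4.12 (cv2) and the standard library are available. Lean on these libraries where they do the work, as an engineer would, in place of code of your own. Each camera call takes 0.05 s, during which the arm holds its last target. There are 200 camera calls.

### The job

Draw the red-handled magnifier out of its slanting stand, then hold its lens level over the middle of the painted potsherd (the one with the dark and white stripes), about 10 cm above the table, for a close look. Finish while still holding it there, still and touching nothing but the gripper; leave both sherds, the pot handle and the scale bar where they lie.

Things in the scene. Friction and masses are not known exactly. Their poses are not given: they have to be found in the camera images.
- stand: Fixed magnifier stand: wooden foot 120 x 90 x 18 mm with a black square sleeve that rises at 45 degrees towards the stand's own +x (the sleeve's inner floor lies 45 mm towards -x and 52 mm up from the origin; inside 18 x 18 mm, 45 mm deep along its slope, walls 4 mm). Origin: centre of the foot's underside, on the table.
- stand_mouth (a point): Centre of the open upper end of the stand's sleeve, 84 mm above the table. Axes as the stand's.
- magnifier: Hand magnifier, loose, 90 to 180 g, standing butt down in the sleeve, lens up. Origin: centre of the handle's butt. x axis: along the handle to the lens (rises at 42 to 45 degrees at the start, as 1 mm of play each side lets it sag); z axis: normal to the lens (at the start up and back, away from the stand's +x). Red square handle 16 x 16 mm (along y, z), 106 mm long, then a thin neck.
- magnifier_grip (a point): Point on the handle's centre line 80 mm from the butt, about 105 mm above the table; at the start 35 mm outside the sleeve's mouth and 31 mm from the lens rim: the middle of the handle's free part, good to grip across its 16 mm width (along y). Axes as the magnifier's.
- magnifier_lens (a point): Centre of the round lens, outside diameter 78 mm and 10 mm thick with its dark rim; 150 mm from the handle's butt, 70 mm beyond magnifier_grip. Axes as the magnifier's (z normal to the lens).
- painted_sherd: Loose terracotta potsherd, about 74 x 70 mm, 15 mm high, curved, lying hollow side down, with two black stripes and a white one between them. Origin: centre of its underside, on the table.
- painted_sherd_top (a point): Middle of the painted sherd's upper face, about 15 mm above the table.
- plain_sherd: Loose buff-coloured potsherd without stripes, about 70 x 70 mm, 15 mm high; to be left alone. Origin: centre of its underside.
- pot_handle: Loose broken terracotta pot handle, 71 x 38 x 22 mm, lying down; to be left alone. Origin: centre of the longer part's underside.
- scale_bar: Loose black-and-white photo scale bar, 24 x 120 x 8 mm (x, y, z); to be left alone. Origin: centre of its underside.

How it is judged:
By the outcome, as a careful person would: the job done as asked, in the order asked, and still so for the second after the job is handed in, while the arm keeps its last pose, push and grip.
It also fails if it takes over 38 s, if anything falls off the work surface, if the arm or the gripper's body presses on something with over 40 N, if the wrist force passes 120 N, or if a joint passes its speed limit or range.

## Working session

There is one attempt and no reset: what is moved stays moved. The work goes in short steps, Python scripts to look and compute and a tool call to move; the robot and the scene stay as the last step left them, time stands still between calls to the robot, and variables do not carry over. Pictures are saved under pics/ and viewed, at most 10 in all, crops included, and the job is handed in when it is done.

Besides the shell and the picture viewer there is one more tool, called after ">>>" in YAML: its name, and indented under it one key for each argument. move_arm: Moves the arm, as the interface text tells. Its arguments: {"type":"object","properties":{"slide":{"type":"array","items":{"type":"array","items":{"type":"number"}}},"dr":{"type":"array","items":{"type":"array","items":{"type":"number"}}},"fingers":{"type":"array","items":{"type":"number"}},"newtons":{"type":"number"}},"required":["slide","dr","fingers"]}

```bash
mkdir -p pics; python3 - <<'E'
from bench import *
import cv2
s=state();print(s)
for n in("side","top"):
    f=grab_frame(n);cv2.imwrite(f"pics/{n}0.png",f[:,:,::-1]);c=calibration(n);print(n,c)
E
```

```text
{'time': 0.0, 'joint_pos': array([5.74312611e+01, 1.48516761e+01, 1.18843784e+00, 7.64150191e+01,
       4.54608412e-04, 8.12583706e+01]), 'dq': array([ 0.00363109, -0.04332715,  0.0190585 ,  0.00817516,  0.03259341,
       -0.04972353]), 'joint_torque': array([ 2.48717959e-03, -5.55639195e+01,  3.44535041e+01,  1.34320444e-02,
       -1.04322098e-06,  3.96107893e-07]), 'position': array([0.2220342 , 0.50290751, 0.24964841]), 'tool_rot': array([-1.79922721e+02, -1.23428050e-02,  1.56172882e+02]), 'contact_force': array([ 0.62001668, -0.44208187, -0.19319097]), 'moment': array([-0.05029172, -0.0402473 , -0.05263683]), 'grasp_force': 0.0, 'gripper_width': 0.08505117767600864}
side {'K': array([[564.96517434,   0.        , 326.34822506],
       [  0.        , 564.96517434, 248.3768669 ],
       [  0.        ,   0.        ,   1.        ]]), 'distortion': array([-0.02957897,  0.        ,  0.        ,  0.        ,  0.        ]), 'position': array([ 0.26758256, -0.73629618,  0.91905811]), 'attitude': array([-136.69369321,   -1.11086788,  -17.29574765])}
top {'K': array([[534.84371458,   0.        , 320.07490533],
       [  0.        , 534.84371458, 237.86502822],
       [  0.        ,   0.        ,   1.        ]]), 'distortion': array([-0.02575983,  0.        ,  0.        ,  0.        ,  0.        ]), 'position': array([0.31864958, 0.00809841, 1.17931814]), 'attitude': array([-171.42750027,   -0.37252911,  -90.33103785])}
```

View pics/side0.png

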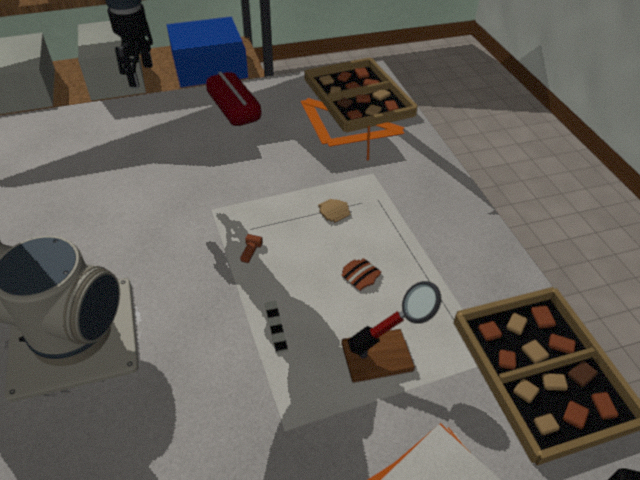

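View pics/top0.png

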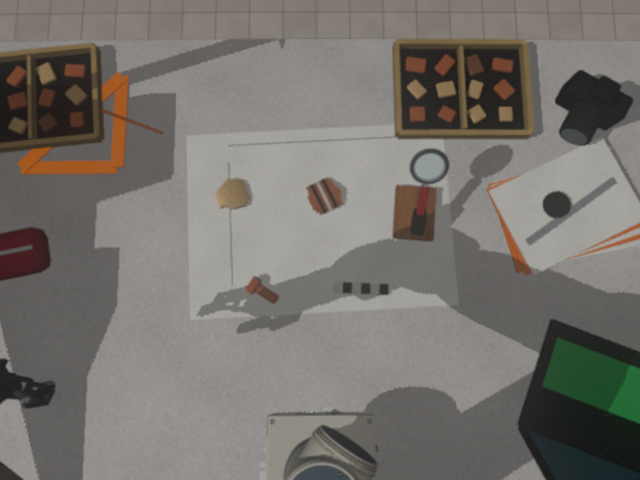

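The side view shows the lens at about (422,301), the red handle running from (370,335) to (402,317) and the painted sherd at (361,275). In the top view the lens is at about (430,166), the handle at (422,200) and the sherd at (326,195). Next I'll enlarge both.

```bash
python3 - <<'E'
import cv2,numpy as np
a=cv2.imread("pics/side0.png")[250:390,330:450];b=cv2.imread("pics/top0.png")[135:250,300:460]
# side x5 -> 600x700 too tall; use x4
A=cv2.resize(a,None,fx=4,fy=4,interpolation=cv2.INTER_CUBIC);B=cv2.resize(b,None,fx=5,fy=5,interpolation=cv2.INTER_CUBIC)
def grid(I,x0,y0,k):
    for x in range(-(-x0//10)*10,x0+I.shape[1]//k,10):
        cv2.line(I,((x-x0)*k,0),((x-x0)*k,6),(0,255,0),1);cv2.putText(I,str(x),((x-x0)*k-8,16),0,.3,(0,160,0),1)
    for y in range(-(-y0//10)*10,y0+I.shape[0]//k,10):
        cv2.line(I,(0,(y-y0)*k),(6,(y-y0)*k),(0,255,0),1);cv2.putText(I,str(y),(8,(y-y0)*k+3),0,.3,(0,160,0),1)
grid(A,330,250,4);grid(B,300,135,5)
cv2.imwrite("pics/sc.png",A);cv2.imwrite("pics/tc.png",B)
E
```

```text
(no output)
```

View pics/sc.png

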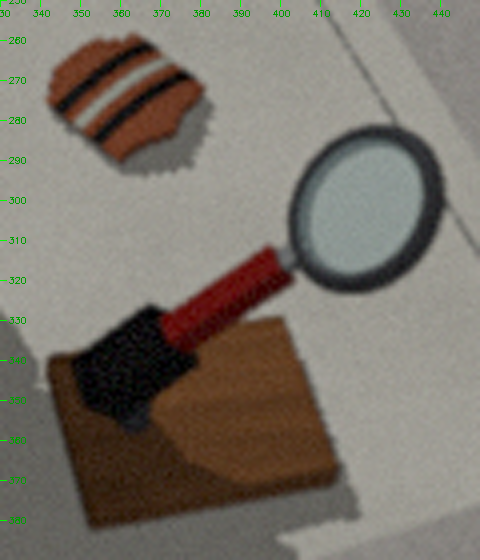

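View pics/tc.png

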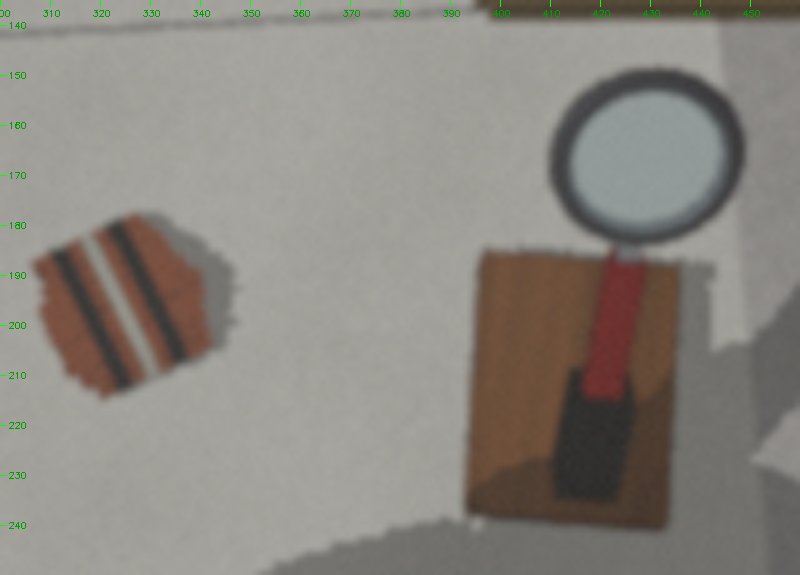

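```bash
cat > h.py <<'E'
import numpy as np,cv2
from scipy.spatial.transform import Rotation as R
from scipy.optimize import least_squares
from bench import *
def cam(n):
    c=calibration(n);return c["K"],c["distortion"],np.array(c["position"]),R.from_euler("xyz",c["attitude"],degrees=True)
def ray(c,p):
    K,d,o,r=c;q=cv2.undistortPoints(np.array([[p]],float),K,d)[0,0];v=r.apply([*q,1]);return o,v/np.linalg.norm(v)
def proj(c,P):
    K,d,o,r=c;return cv2.projectPoints(r.inv().apply(np.atleast_2d(P)-o),np.zeros(3),np.zeros(3),K,d)[0][:,0]
def tri(obs):
    A=0;b=0;
    for c,p in obs:
        o,v=ray(c,p);M=np.eye(3)-np.outer(v,v);A=A+M;b=b+M@o
    X=np.linalg.solve(A,b);return X,[np.round(proj(c,X)[0]-p,1) for c,p in obs]
def plane(c,p,z):
    o,v=ray(c,p);return o+v*(z-o[2])/v[2]
E
python3 - <<'E'
from h import *
S,T=cam("side"),cam("top")
for n,a,b in [("lens",(421.5,302),(429.3,166.2)),("neck",(402,314),(425.5,185.5)),("mouthhandle",(372,332.5),(420.5,213)),("sherd",(362,274.5),(325.5,195)),
 ("foot back-left",(342,339),(396.5,185)),("f2",(400,329),(435.5,188)),("f3",(414,367),(433,241)),("f4",(352,378),(393.5,238))]:
    try:
        X,e=tri([(S,a),(T,b)]);print(n,X.round(4),*e)
    except Exception as x:print(n,x)
print("foot z18 T",[plane(T,p,.018).round(3) for p in((396.5,185),(435.5,187.5),(433,241),(393.5,238.5))])
print("foot z18 S",[plane(S,p,.018).round(3) for p in((342,339),(400,329),(414,367),(352,378))])
print("sherd",[plane(c,p,.010).round(4) for c,p in((S,(361.5,275)),(T,(325,195.5)))])
# model fit
Ls=(421.5,302);Lt=(429.3,166.2)
obs=[(S,Ls,(150,0,0)),(T,Lt,(150,0,0)),(S,(397,311.5),(106,8,8)),(S,(403,319),(106,-8,8)),(T,(421.5,186),(106,8,8)),(T,(429,188),(106,-8,8)),
 (T,(420.5,214.5),(45,0,8)),(S,(370,329),(45,8,8))]
obs=obs[:-1]
def pts(x,P):
    r=R.from_euler("zy",[x[3],-x[4]],degrees=True);return x[:3]+r.apply(np.array(P)/1000)
f=lambda x:np.concatenate([(proj(c,pts(x,P))[0]-p)*(2 if P[0]==150 else 1) for c,p,P in obs])
s=least_squares(f,[.43,-.2,.05,-8,44]);print(s.x.round(4),s.fun.round(1))
print("grip",pts(s.x,(80,0,0)),"lens",pts(s.x,(150,0,0)),"mouth",pts(s.x,(45,0,0)))
E
```

```text
lens [ 0.6164 -0.2174  0.1522] [ 0.1 -0. ] [-0.  0.]
neck [ 0.5842 -0.2141  0.1257] [-0.3  0.1] [ 0.  -0.2]
mouthhandle [ 0.5345 -0.2099  0.0848] [ 0.4 -0.1] [-0.   0.3]
sherd [ 0.5921 -0.0132  0.0049] [ 0.4 -0.1] [-0.1  0.4]
foot back-left [ 0.5494 -0.1671  0.0346] [ 27.8 -11.1] [-0.2 26.2]
f2 [ 0.5773 -0.2359  0.1149] [ 2.1 -0.6] [-0.3  1.8]
f3 [ 0.5372 -0.2628  0.0393] [-31.9   3.2] [  7.6 -25. ]
f4 [ 0.5143 -0.1811 -0.1108] [-1.2  0.3] [ 0.1 -1. ]
foot z18 T [array([ 0.612, -0.172,  0.018]), array([ 0.606, -0.259,  0.018]), array([ 0.486, -0.249,  0.018]), array([ 0.491, -0.162,  0.018])]
foot z18 S [array([ 0.495, -0.166,  0.018]), array([ 0.61 , -0.176,  0.018]), array([ 0.603, -0.262,  0.018]), array([ 0.486, -0.251,  0.018])]
sherd [array([ 0.5877, -0.0183,  0.01  ]), array([ 0.5907, -0.0121,  0.01  ])]
[ 0.5085 -0.2081  0.0475 -3.4407 43.6179] [ 0.3  0.6 -0.6 -0.   0.9 -0.6 -2.1 -0.6  0.5  1.2  0.8 -0.4  0.3 -1.6]
grip [ 0.56631987 -0.21293172  0.1025707 ] lens [ 0.6169055  -0.21713276  0.15077283] mouth [ 0.54102706 -0.2108312   0.07846964]
```

The two views agree. The lens centre is at (0.616, -0.217, 0.152), the handle rises 43.6° with yaw about -4°, and the grip point is near (0.566, -0.213, 0.104). The text gives about 0.105 for that height, so it fits. The foot measures 120 x 88 mm, which is also right. The painted sherd is at about (0.590, -0.014). Next I'll compute the approach, with the tool axis along the magnifier's -z.

```bash
cat >> h.py <<'E'
def toolR(yaw,el):  # tool z=-mag z, y=mag y
    m=R.from_euler("zy",[yaw,-el],degrees=True).as_matrix();return R.from_matrix(np.c_[-m[:,0],m[:,1],-m[:,2]])
def cur():
    s=state();return s["position"],R.from_euler("xyz",s["tool_rot"],degrees=True)
def go(p,Rt,p0=None,R0=None):
    if p0 is None:p0,R0=cur()
    return ((np.array(p)-p0)*100).round(2),(Rt*R0.inv()).as_rotvec(degrees=True).round(2)
E
python3 - <<'E'
from h import *
p0,R0=cur();g=np.array([.5655,-.2133,.104]);Rg=toolR(-4.2,43.6);d=Rg.as_matrix()[:,2]
print(d,go(g-.1*d,Rg),go(g,Rg))
E
```

```text
[ 0.68961954  0.         -0.72417186] (array([ 27.45, -71.62,  -7.33]), array([ -7.4 , -43.19,  18.69])) (array([ 34.35, -71.62, -14.57]), array([ -7.4 , -43.19,  18.69]))
```

```bash
sed -i 's/"zy"/"ZY"/' h.py; python3 - <<'E'
from h import *
g=np.array([.5655,-.2133,.104]);Rg=toolR(-4.7,43.6);d=Rg.as_matrix()[:,2]
print(d,go(g-.1*d,Rg),go(g,Rg))
E
```

```text
[ 0.68730062 -0.0565064  -0.72417186] (array([ 27.47, -71.06,  -7.33]), array([-10.73, -42.47,  18.21])) (array([ 34.35, -71.62, -14.57]), array([-10.73, -42.47,  18.21]))
```

>>> move_arm:
  slide:
    - [2.5,-5,1]
    - [5,-10,2]
    - [7.5,-15,3]
    - [10,-20,4]
    - [12.5,-25,4]
    - [15,-30,4]
    - [17.5,-35,4]
    - [20,-40,4]
  dr:
    - [0,0,2]
    - [0,0,4]
    - [0,0,6]
    - [0,0,8]
    - [0,0,10]
    - [0,0,12]
    - [0,0,14]
    - [0,0,16]
  fingers: [1,1,1,1,1,1,1,1]

```text
time: 1.1
position: [0.4225, 0.1014, 0.2902]
tool_rot: [180.0, 0.0, 172.2]
contact_force: [1.2, 0.6, -0.7]
gripper_width: 0.0853
grasp_force: 0.0
```

```bash
python3 - <<'E'
from h import *
g=np.array([.5655,-.2133,.104]);Rg=toolR(-4.7,43.6);d=Rg.as_matrix()[:,2]
s=state();print(s["time"],s["position"],s["tool_rot"],s["joint_pos"],d,go(g-.1*d,Rg))
E
```

```text
1.1 [0.42253409 0.10137878 0.29020879] [1.79994999e+02 4.42851162e-05 1.72241571e+02] [ 2.39627989e+00  2.88075782e+00 -7.62968820e+00  7.94886286e+01
  4.91530002e-03  1.01547090e+01] [ 0.68730062 -0.0565064  -0.72417186] (array([  7.42, -30.9 , -11.38]), array([ -4.74, -43.35,   2.91]))
```

>>> move_arm:
  slide:
    - [1,-4.5,0]
    - [2,-9,0]
    - [3,-13.5,-1]
    - [4,-18,-3]
    - [5,-22.5,-5]
    - [6,-27,-8]
    - [7.4,-30.9,-11.4]
    - [7.4,-30.9,-11.4]
  dr:
    - [-0.7,-6.2,0.4]
    - [-1.4,-12.4,0.8]
    - [-2.1,-18.6,1.2]
    - [-2.8,-24.8,1.7]
    - [-3.4,-31,2.1]
    - [-4.1,-37.2,2.5]
    - [-4.7,-43.4,2.9]
    - [-4.7,-43.4,2.9]
  fingers: [1,1,1,1,1,1,1,1]

```text
time: 2.1
position: [0.4943, -0.2072, 0.1725]
tool_rot: [179.6, 43.4, 174.7]
contact_force: [-0.1, 0.4, -0.2]
gripper_width: 0.0858
grasp_force: 0.0
```

```bash
python3 - <<'E'
from h import *
s=state();c=calibration("wrist");f=grab_frame("wrist");print(s["time"],s["position"],s["tool_rot"],s["joint_pos"])
cv2.imwrite("pics/w1.png",f[:,:,::-1]);C=c["K"],c["distortion"],np.array(c["position"]),R.from_euler("xyz",c["attitude"],degrees=True)
g=np.array([.5655,-.2133,.104]);m=R.from_euler("ZY",[-4.7,-43.6],degrees=True)
for P in((0,0,0),(70,0,0),(26,8,8),(26,-8,8),(-35,0,8),(70,39,0),(70,-39,0)):print(P,proj(C,g+m.apply(np.array(P)/1000))[0].round(0))
import pickle;pickle.dump((C,),open("w1.pkl","wb"))
E
```

```text
2.1 [ 0.49434504 -0.20721748  0.17248336] [179.59550573  43.42715266 174.7417372 ] [-45.52730801  -1.47976388 -45.68630359  10.19262446  26.72547212
 -31.70714607]
(0, 0, 0) [315. 253.]
(70, 0, 0) [316. 347.]
(26, 8, 8) [328. 296.]
(26, -8, 8) [303. 296.]
(-35, 0, 8) [315. 203.]
(70, 39, 0) [371. 347.]
(70, -39, 0) [260. 348.]
```

View pics/w1.png

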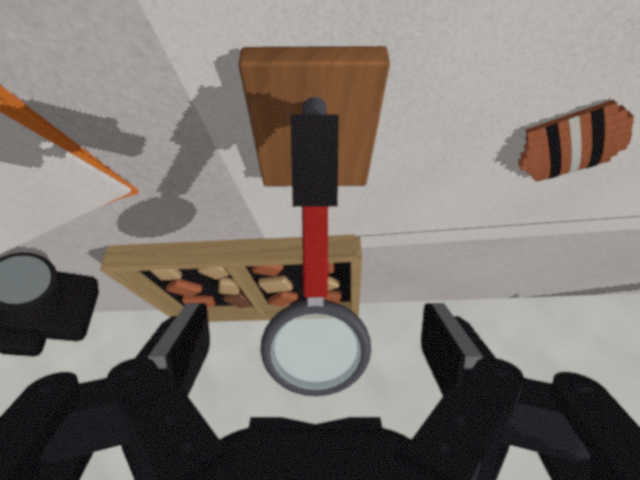

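The wrist view shows the lens centre at (316,347), the handle end at (315,297) and the sleeve mouth at (315,205). The predictions are within 2 px of these, so the pose is confirmed. I'll go 6 cm in and check the tracking.

>>> move_arm:
  slide:
    - [1.4,-0.1,-1.4]
    - [2.8,-0.2,-2.9]
    - [4.1,-0.3,-4.3]
    - [4.1,-0.3,-4.3]
    - [4.1,-0.3,-4.3]
  dr:
    - [0,0,0]
    - [0,0,0]
    - [0,0,0]
    - [0,0,0]
    - [0,0,0]
  fingers: [1,1,1,1,1]

```text
time: 2.78
position: [0.5373, -0.2082, 0.1343]
tool_rot: [179.9, 43.7, 175.3]
contact_force: [0.5, -0.6, -0.3]
gripper_width: 0.0851
grasp_force: 0.0
```

```bash
python3 - <<'E'
from h import *
g=np.array([.5655,-.2133,.104]);Rg=toolR(-4.7,43.6)
s=state();print(s["time"],s["position"],s["tool_rot"],s["joint_pos"],s["dq"],go(g,Rg))
E
```

```text
2.775 [ 0.537344   -0.2081627   0.13433154] [179.91968692  43.66598008 175.27677825] [-41.164573     5.57154127 -46.26412523   0.68697363  24.28376431
 -28.12488118] [-0.62714891 -0.38110097 -0.33357796 -0.54789668  0.12265985 -0.01554099] (array([ 2.82, -0.51, -3.03]), array([-0.05,  0.07, -0.03]))
```

>>> move_arm:
  slide:
    - [1,-0.2,-1.0]
    - [2,-0.4,-2.0]
    - [2.8,-0.5,-3.0]
    - [2.8,-0.5,-3.0]
    - [2.8,-0.5,-3.0]
  dr:
    - [0,0,0]
    - [0,0,0]
    - [0,0,0]
    - [0,0,0]
    - [0,0,0]
  fingers: [1,1,1,1,1]

```text
time: 3.4
position: [0.565, -0.2137, 0.1029]
tool_rot: [179.8, 43.6, 175.2]
contact_force: [1.2, 0.0, 0.5]
gripper_width: 0.0855
grasp_force: 0.0
```

```bash
python3 - <<'E'
from h import *
g=np.array([.5655,-.2133,.104]);Rg=toolR(-4.7,43.6)
s=state();C=cam("wrist");f=grab_frame("wrist");cv2.imwrite("pics/w2.png",f[:,:,::-1])
print(s["time"],s["position"],s["tool_rot"],go(g,Rg))
m=R.from_euler("ZY",[-4.7,-43.6],degrees=True)
for P in((0,0,0),(70,0,0),(26,8,8),(26,-8,8),(-35,0,8),(70,39,0),(70,-39,0)):print(P,proj(C,g+m.apply(np.array(P)/1000))[0].round(0))
E
```

```text
3.4 [ 0.56503391 -0.21369558  0.10287826] [179.84368278  43.60637313 175.15866301] (array([0.05, 0.05, 0.08]), array([-0.09,  0.04,  0.04]))
(0, 0, 0) [317. 333.]
(70, 0, 0) [317. 472.]
(26, 8, 8) [338. 404.]
(26, -8, 8) [296. 404.]
(-35, 0, 8) [317. 255.]
(70, 39, 0) [405. 472.]
(70, -39, 0) [228. 472.]
```

View pics/w2.png

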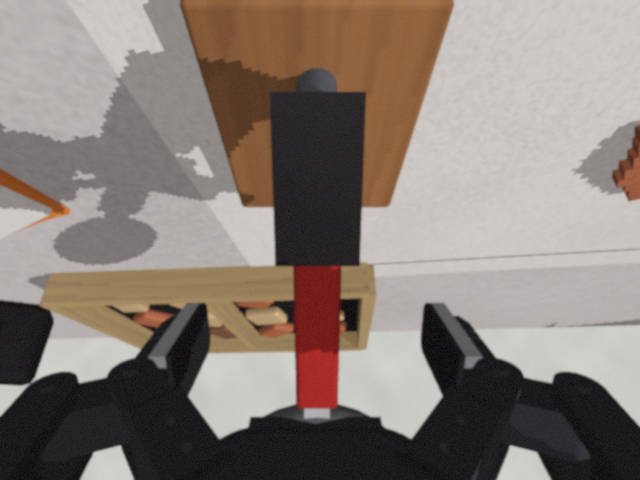

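The handle is centred between the pads: it spans x 296–338, its end is at y 408 and the mouth is at y 265. Closing now.

>>> move_arm:
  slide:
    - [0,0,0]
    - [0,0,0]
    - [0,0,0]
    - [0,0,0]
    - [0,0,0]
    - [0,0,0]
    - [0,0,0]
    - [0,0,0]
  dr:
    - [0,0,0]
    - [0,0,0]
    - [0,0,0]
    - [0,0,0]
    - [0,0,0]
    - [0,0,0]
    - [0,0,0]
    - [0,0,0]
  fingers: [-1,-1,-1,-1,-1,-1,-1,-1]
  newtons: 60

```text
time: 4.45
position: [0.5652, -0.2139, 0.1034]
tool_rot: [179.9, 43.7, 175.2]
contact_force: [-3.6, 0.9, 3.7]
gripper_width: 0.0151
grasp_force: 59.2
```

>>> move_arm:
  slide:
    - [0.35,0,0.35]
    - [0.7,-0.1,0.7]
    - [1.1,-0.1,1.1]
    - [1.5,-0.1,1.5]
  dr:
    - [0,0,0]
    - [0,0,0]
    - [0,0,0]
    - [0,0,0]
  fingers: [-1,-1,-1,-1]

```text
time: 4.95
position: [0.5806, -0.2149, 0.1186]
tool_rot: [179.9, 43.7, 175.2]
contact_force: [0.7, -1.2, -1.4]
gripper_width: 0.0153
grasp_force: 58.5
```

>>> move_arm:
  slide:
    - [0.8,-0.1,0.8]
    - [1.6,-0.1,1.6]
    - [2.4,-0.2,2.4]
    - [3.2,-0.3,3.2]
    - [4.2,-0.3,4.2]
    - [5.2,-0.4,5.4]
    - [5.5,-0.4,6.5]
    - [5.5,-0.4,6.5]
  dr:
    - [0,0,0]
    - [0,0,0]
    - [0,0,0]
    - [0,0,0]
    - [0,0,0]
    - [0,0,0]
    - [0,0,0]
    - [0,0,0]
  fingers: [-1,-1,-1,-1,-1,-1,-1,-1]

```text
time: 5.95
position: [0.6356, -0.2189, 0.1845]
tool_rot: [180.0, 43.7, 175.2]
contact_force: [-0.9, 0.7, -1.6]
gripper_width: 0.0154
grasp_force: 58.5
```

```bash
python3 - <<'E'
from h import *
t=toolR(0,0);s=state();print(s["time"],s["position"],s["tool_rot"],s["joint_pos"],go((.519,-.014,.16),t),go((.519,-.014,.10),t))
S,T=cam("side"),cam("top")
# sherd centre: extremes midpoint at assumed z
for c,p in((S,[(342,275),(381,272),(362,258.5),(361,291)]),(T,[(307,187),(342,205),(321,214),(329,178)])):
    print([plane(c,q,.004).round(4) for q in p])
E
```

```text
5.95 [ 0.63564215 -0.21894459  0.18448103] [179.95551089  43.73338925 175.24611254] [-34.3523076    9.76371585 -31.73898189   8.7585348   20.00622725
 -22.32171347] (array([-11.66,  20.49,  -2.45]), array([ 1.77, 43.71,  4.5 ])) (array([-11.66,  20.49,  -8.45]), array([ 1.77, 43.71,  4.5 ]))
[array([ 0.5499, -0.0018,  0.004 ]), array([ 0.633 , -0.0173,  0.004 ]), array([0.607 , 0.0311, 0.004 ]), array([ 0.574 , -0.0546,  0.004 ])]
[array([0.6119, 0.0282, 0.004 ]), array([ 0.5701, -0.0502,  0.004 ]), array([ 0.5498, -0.0029,  0.004 ]), array([ 0.6326, -0.0215,  0.004 ])]
```

>>> move_arm:
  slide:
    - [-0.5,1,1]
    - [-2,3.5,1]
    - [-3.5,6.5,0.5]
    - [-5,9.5,0]
    - [-6.5,12.5,-0.5]
    - [-8.5,15.5,-1]
    - [-10,18,-1.5]
    - [-11,20,-2]
    - [-11.5,20.7,-2.4]
    - [-11.5,20.7,-2.4]
    - [-11.5,20.7,-2.4]
  dr:
    - [0.2,4,0.4]
    - [0.4,9,0.9]
    - [0.6,14,1.4]
    - [0.8,20,2]
    - [1,26,2.6]
    - [1.2,32,3.2]
    - [1.5,38,3.9]
    - [1.7,42,4.3]
    - [1.8,43.7,4.5]
    - [1.8,43.7,4.5]
    - [1.8,43.7,4.5]
  fingers: [-1,-1,-1,-1,-1,-1,-1,-1,-1,-1,-1]

```text
time: 7.32
position: [0.5202, -0.0125, 0.1593]
tool_rot: [180.0, -0.0, 179.9]
contact_force: [-0.0, -0.4, -1.0]
gripper_width: 0.0153
grasp_force: 58.5
```

```bash
python3 - <<'E'
from h import *
s=state();print(s["time"],s["position"],s["tool_rot"],s["contact_force"],s["gripper_width"],s["joint_pos"])
fs=[]
for n in("side","top"):fs.append(grab_frame(n)[:,:,::-1])
a=cv2.resize(fs[0][180:330,290:420],None,fx=3,fy=3,interpolation=2);b=cv2.resize(fs[1][130:280,260:390],None,fx=3,fy=3,interpolation=2)
for I,x0,y0 in((a,290,180),(b,260,130)):
  for k in range(0,150,10):
    cv2.putText(I,str(y0+k),(0,k*3+3),0,.3,(0,160,0),1)
    if k<130:cv2.putText(I,str(x0+k),(k*3-8,448 if 0 else 12),0,.3,(0,160,0),1)
cv2.imwrite("pics/f1.png",np.hstack([a,b]))
C=cam("wrist");cv2.imwrite("pics/w3.png",grab_frame("wrist")[:,:,::-1])
S,T=cam("side"),cam("top");p,r=cur()
for P in((-70,0,0),(-26,0,0),(80,0,0)):
    X=p+r.apply(np.array(P)/1000);print(P,X,[proj(c,X)[0].round(0) for c in(S,T,C)])
E
```

```text
7.325 [ 0.52024164 -0.01246164  0.15931501] [ 1.79961980e+02 -1.26217520e-02  1.79899078e+02] [-0.04356585 -0.44181687 -0.96773478] 0.015264954353548632 [-1.06355389e+01  1.44933885e+01 -1.28384214e+01  6.26875503e+01
  3.50717087e-02 -1.05346191e+01]
(-70, 0, 0) [ 0.59017484 -0.01260222  0.15954416] [array([367., 222.]), array([326., 178.]), array([316., 467.])]
(-26, 0, 0) [ 0.54617493 -0.01251399  0.15955776] [array([345., 227.]), array([327., 200.]), array([316., 385.])]
(80, 0, 0) [ 0.44017515 -0.01230143  0.15959053] [array([292., 238.]), array([327., 254.]), array([316., 108.])]
```

View pics/f1.png

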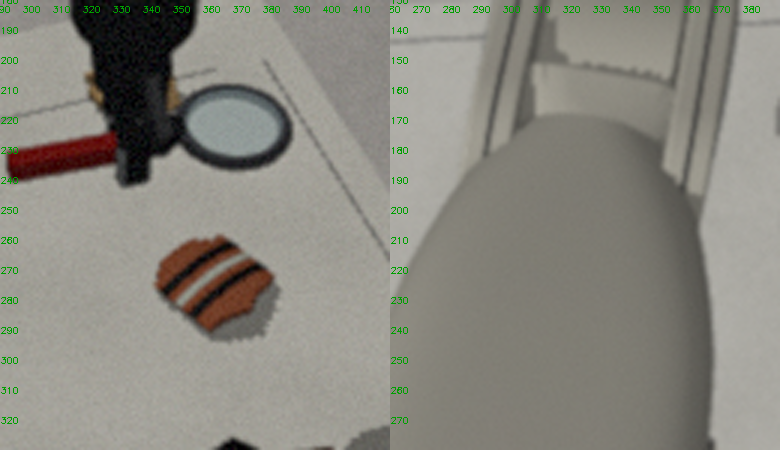

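View pics/w3.png

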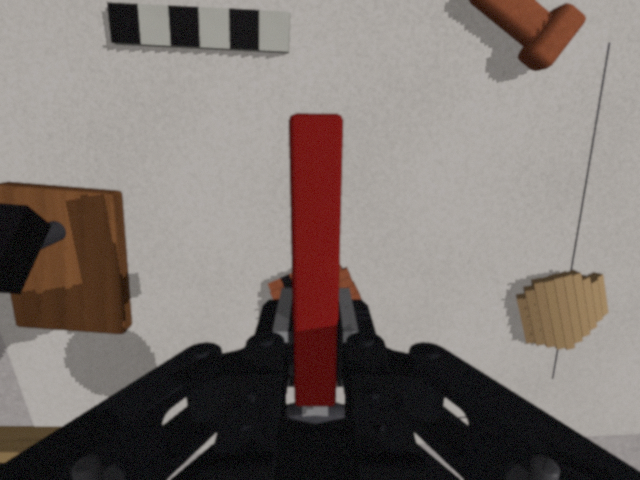

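The side view shows the lens centre at (368.5,222.3), against a prediction of (367,222). In the wrist view the handle's upper face runs from its end at y 405 (x 295–337) to the butt at y 115 (x 291–343). I'll fit the tilt and offset of the magnifier in hand.

```bash
python3 - <<'E'
from h import *
C,S=cam("wrist"),cam("side");p,r=cur()
m0=r*R.from_matrix(np.diag([-1.,1,-1]))
obs=[(C,(291,115),(-80,8,8)),(C,(343,115),(-80,-8,8)),(C,(295,405),(26,8,8)),(C,(337,405),(26,-8,8)),(S,(368.5,222.3),(70,0,0))]
obs=[(c,q,(P[0],-P[1],P[2]) if c is C else P) for c,q,P in obs]
def X(x,P):return p+x[:3]/1000+(R.from_euler("ZYX",x[3:],degrees=True)*m0).apply(np.array(P)/1000)
f=lambda x:np.r_[np.concatenate([proj(c,X(x,P))[0]-q for c,q,P in obs]),x[1]*2,x[5]*.5]
s=least_squares(f,np.zeros(6));print(s.x.round(2),s.fun.round(1),X(s.x,(70,0,0)))
# ellipse of rim in side view for tilt hypotheses
a=np.linspace(0,2*np.pi,200)
for t in(-6,-3,0,3,6):
    q=np.array([proj(S,p+[.002,0,0]+(R.from_euler("Y",t,degrees=True)*m0).apply([.07+.039*np.cos(k),.039*np.sin(k),z]))[0] for k in a for z in(-.005,.005)]);print(t,q.min(0).round(1),q.max(0).round(1))
E
```

```text
[ 2.34  0.11  0.06 -0.18 -1.34 -0.35] [-0.3  0.   0.3  0.2  0.1 -0.1 -0.4 -0.1 -0.6 -0.8  0.2 -0.2] [ 0.59249469 -0.01271976  0.16124185]
-6 [347.4 203.4] [388.1 236. ]
-3 [347.5 205. ] [388.1 237.2]
0 [347.4 206.5] [388.1 238.3]
3 [347.2 208.1] [387.8 239.5]
6 [347.  209.6] [387.5 240.7]
```

>>> move_arm:
  slide:
    - [0,0,-1.2]
    - [0,0,-2.6]
    - [-0.1,0,-4]
    - [-0.1,0,-5.2]
    - [-0.1,0,-5.8]
    - [-0.1,0,-6]
    - [-0.1,0,-6]
    - [-0.1,0,-6]
    - [-0.1,0,-6]
    - [-0.1,0,-6]
    - [-0.1,0,-6]
    - [-0.1,0,-6]
  dr:
    - [0,0.2,0]
    - [0,0.4,0]
    - [0,0.7,0]
    - [0,0.7,0]
    - [0,0.7,0]
    - [0,0.7,0]
    - [0,0.7,0]
    - [0,0.7,0]
    - [0,0.7,0]
    - [0,0.7,0]
    - [0,0.7,0]
    - [0,0.7,0]
  fingers: [-1,-1,-1,-1,-1,-1,-1,-1,-1,-1,-1,-1]

```text
time: 8.98
position: [0.5192, -0.0118, 0.0993]
tool_rot: [180.0, -0.8, 179.9]
contact_force: [-0.4, -0.5, -0.9]
gripper_width: 0.0152
grasp_force: 58.5
```

```bash
python3 - <<'E'
from h import *
s=state();print(s["time"],s["position"],s["tool_rot"],s["dq"].round(2),s["grasp_force"])
f=grab_frame("side")[:,:,::-1];cv2.imwrite("pics/f2.png",cv2.resize(f[180:330,290:420],None,fx=4,fy=4,interpolation=2))
p,r=cur();print("lens predicted",proj(cam("side"),[[.591,-.012,.10]]))
E
```

```text
8.975 [ 0.51915651 -0.01184519  0.09927729] [179.95231841  -0.77709612 179.94055823] [-0.05  0.03  0.05  0.09 -0.02 -0.15] 58.51483941078186
lens predicted [[364.86455716 243.27261376]]
```

View pics/f2.png

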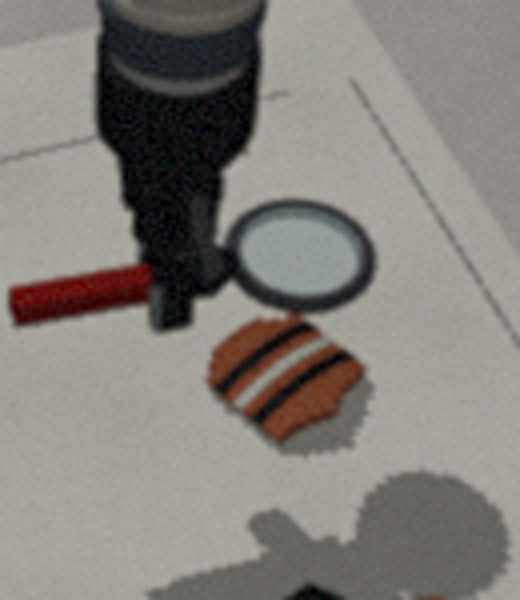

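The lens centre appears at (365.3,243.9), against (364.9,243.3) for the target. It is above the undisturbed sherd and still.

```bash
python3 -c "from bench import *;print(close_job())"
```

```text
the job is handed in; nothing more can be done
None
```

I drew the magnifier out of its stand and handed the job in at about 9 s, with the lens held still and level to about 1° over the middle of the painted sherd, about 10 cm above the table; the result of the judging was not shown.

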